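Pin the feeder carriage and uncouple the sample cart

TASK

Uncouple the parked sample cart from the feeder's drive carriage. First take the loose yellow-headed lock pin out of its grey rest, push it fully home through the hole in the blue carriage plate into the rail, and let go of it; then draw the red latch handle sideways away from the coupler against its spring, lift the tongue's coupler off the ball, and finish while still gripping and holding the coupler still, raised at least 5 cm above where it sat on the ball. Leave the pin home, and leave the jar, the cup and the brass weight standing where they are.

Things in the scene. Friction and masses are not known exactly. Their poses are not given: they have to be found in the camera images.
- feeder: Fixed sample feeder on a 90 x 490 x 12 mm aluminium base: dark rail, blue carriage plate (70 mm wide, top 46 mm up) bearing an upright steel ball (24 mm), white cart at the far end. Origin on the bench below the ball; y runs along the rail to the cart (hinge at +190 mm, cart 210 to 350 mm, 105 mm high); pin hole at y = -100 mm; latch handle on the -x side; z up. Place and yaw (to 0.25 rad) vary.
- pin_hole (a point): Centre of the upper mouth of the vertical 13 mm hole through the blue carriage plate (10 mm thick) and on into the dark rail below it (24 mm), 34 mm deep in all; the mouth is 46 mm above the bench and has a 2 mm chamfer. Axes as the feeder's.
- pin: Loose lock pin, about 60 g: steel shank 10 mm across, 30 mm long, with a 4 mm tapered tip, and above it a round yellow head 18 mm across, 34 mm tall, whose underside rests on the surface round the hole when fully in. Origin at the shank's tip, z towards the head. Starts upright in the rest, head on the rest's top (tip 4 mm above the bench).
- pin_rest: Fixed grey block 60 x 60 x 34 mm with a 13 mm vertical through hole in its middle, in which the pin stands at the start. Origin at the centre of its underside.
- tongue: The cart's grey tongue (about 350 g), a 24 x 18 mm bar ending in a box-shaped coupler (50 x 50 x 26 mm) over the ball; it carries the latch. Origin on its hinge at the cart, 88 mm above the bench, axis along the feeder's x; the coupler is 190 mm from it along -y. Swings up to 0.9 rad, falls back if let go. With the latch closed it lifts only a few mm.
- coupler (a point): Middle of the coupler, which coincides with the ball's centre while coupled (88 mm above the bench, coupler top 17.5 mm higher). Rises on a 190 mm arc about the tongue's hinge.
- latch (a joint): How far the latch is drawn sideways, in m: 0 closed (its fork is under the ball), 0.020 at its stop. It slides towards the feeder's -x, away from the coupler. A spring closes it: 4 N at 0, 8 N at the stop. The ball comes free once it is drawn 13 mm or more.
- latch_grip (a point): Grip point on the upright red latch handle, which is 16 mm thick (feeder's x, the pull direction) by 18 mm (along the rail), flat-sided. On its centre line, 16.5 mm below its top, 24.5 mm above the coupler's top, 50 mm to the feeder's -x of the coupler's middle when closed, 130 mm above the bench when coupled. Lifting it lifts the tongue; it tilts with the tongue. Axes as the tongue's.
- jar: Bystander: small closed glass jar with a blue label and white cap, 44 mm across, 55 mm tall. Origin at the centre of its underside.
- cup: Bystander: open white ceramic cup, 44 mm across, 36 mm tall. Origin at the centre of its underside.
- weight: Bystander: brass calibration weight with a knob, 34 mm across, 53 mm tall, 200 g. Origin at the centre of its underside.
Mind the look-alikes: they are no part of the job. Leave any orange look-alike of the pin alone.

How it is judged:
On the way, in this order (a step that is already met when the one before it is completed fails the run):
1. the lock pin is fully home in the carriage hole and let go (z of pin in the frame of pin_hole below -0.025 m and horizontal distance between pin and pin_hole below 0.004 m and angle between pin's own z axis and vertical below 0.12 rad and contact force between the fingers and pin below 0.1 N), for 0.2 s.
2. with the pin home, the latch is drawn sideways by at least 10 mm (z of pin in the frame of pin_hole below -0.025 m and horizontal distance between pin and pin_hole below 0.004 m and angle between pin's own z axis and vertical below 0.12 rad and value of joint latch above 0.01 m), for 0.1 s.
At the end, for the whole second after the job is handed in: Coupler over 45 mm above its seat, still (under 0.15 rad/s), held by the fingers (over 1 N, not propped on the pin); pin let go and home (tip over 25 mm deep, within 4 mm of the axis, tilt under 0.12 rad); jar, cup, weight upright (0.2 rad) and within 30 mm of their start (all of step 1 and height (world z) of coupler above 0.133 m and contact force between the fingers and tongue above 1 N and angular speed of tongue below 0.15 rad/s and contact force between pin and tongue below 0.1 N and distance of each of jar, cup, weight from where it was at the start of the episode below 0.03 m and angle between each of jar, cup, weight's own z axis and vertical below 0.2 rad); the arm keeps its last pose, push and grip.
It fails at once if the jar is knocked over or shifted by more than 30 mm (distance of jar from where it was at the start of the episode above 0.03 m or angle between jar's own z axis and vertical above 0.3 rad).
It fails at once if the cup is knocked over or shifted by more than 30 mm (distance of cup from where it was at the start of the episode above 0.03 m or angle between cup's own z axis and vertical above 0.3 rad).
It fails at once if the weight is knocked over or shifted by more than 30 mm (distance of weight from where it was at the start of the episode above 0.03 m or angle between weight's own z axis and vertical above 0.3 rad).
It also fails if it takes over 54 s, if anything falls off the work surface, if the arm or the gripper's body presses on something with over 40 N, if the wrist force passes 120 N, or if a joint passes its speed limit or range.

ROBOT

A 6-joint arm with a two-finger parallel gripper is mounted at the origin on the work surface. World frame = base frame: x ahead of the robot, y to its left, z up, the work surface at z = 0. Lengths are in m, angles in rad, forces in N, time in s.
With the tool pointing down it reaches from about 0.3 to 0.825 m from the base axis. Payload 5.4 kg.
Tool frame: the origin (TCP) lies on the centre line of the jaws, within the pads' length; the fingertips stand 22 mm ahead of it and the grasp point (between the pads) lies 3 mm ahead of it; z points along the fingers, y is the direction in which the jaws open and shut (so a half turn about z gives the same grasp; the last joint's range is limited). The gripper opens to 92 mm and grips with 3 to 60 N. Pads are 20 mm wide; open, the fingers measure 128 mm over their backs; the gripper's body (75 mm by 189 mm) begins 69 mm behind the grasp point.
Start: joints at [-1.451, 0.158, 1.597, -0, 1.386, -0.21], TCP at [0.186, -0.544, 0.209] pointing down, gripper open.
Joint ranges: [-2.91, 2.91], [-0.94, 2.29], [0.18, 2.7], [-1.29, 4.43], [0.17, 2.64], [-3, 3]. Speed limits (rad/s): [2.57, 2.57, 3.14, 3.14, 3.14, 3.14].

INTERFACE

Orientations are given as a rotation vector (axis times angle).
In Python, from station import env, claw, solve_ik, optics, order, current_time_s, current_qpos, current_joint_vel, current_joint_torque, current_ee_pos, current_tcp_rot, current_contact_force, current_wrist_torque, current_opening gives the robot as it stands. Calls block until the motion is done:
- env.move_pose(position, orientation): joint-space move of the TCP to a pose.
- env.move_l(position, ori=None, speed=0.15, threshold=None): straight line of the TCP; ori=None keeps the orientation; speed is the mean speed in m/s. With threshold (N) it stops when the force on the tool has changed by that much, and returns True; else False.
- env.move_joints(angles): joint-space move.
- claw.release() and claw.grab(f_grip=None): open the fingers fully, or close them until they stop; f_grip is the grip in N (None keeps the last).
- env.wait(seconds).
- solve_ik(position, orientation): joint angles nearest the present ones, or None.
- optics.read_camera(name): name is "side" or "top" or "wrist"; returns a dict with "img" (400x640x3 uint8, blue, green, red), "depth" (400x640 float32, m along the optical axis (not along the pixel's ray), 0 where there is no reading), "fx", "fy", "cx", "cy" (pixels), "extrinsics" (4x4, takes a point from camera to world coordinates). Camera axes: x right, y up, looking along -z (the intrinsics and any distortion apply to the point x, -y, -z); pixel columns grow to the right and rows downward; lengths in m; the calibration is good to about 2 mm. A picture is of the moment at which its call begins.
A pose or a line that the arm cannot do raises env.Unreachable and nothing moves.
- order.job_done(): hands the job in, once; it reports no verdict.
Readings, each from a call of its own:
- current_time_s(): time.
- current_qpos(): joint angles.
- current_joint_vel(): joint speeds.
- current_joint_torque(): joint torques, N m.
- current_ee_pos(): TCP position.
- current_tcp_rot(): TCP orientation.
- current_contact_force(): force on the tool from outside, world axes, zero at the start.
- current_wrist_torque(): the same for the moment, N m.
- current_opening(): opening from 0.0 (shut) to 1.0 (fully open).
Only numpy, scipy, OpenCV 4.12 (cv2) and the standard library are available. Lean on these libraries where they do the work, as an engineer would, in place of code of your own. Each camera call takes 0.05 s, during which the arm holds its last target.

## Working session

There is one attempt and no reset: what is moved stays moved. The work goes in short steps, each a Python script; the robot and the scene stay as the last script left them, time stands still between calls to the robot, and variables do not carry over. Pictures are saved under pics/ and viewed, and the job is handed in when it is done.

```bash
mkdir -p pics; ls; python3 - <<'E'
from station import *
import cv2,numpy as np
for n in ["side","top","wrist"]:
    r=optics.read_camera(n); cv2.imwrite(f"pics/{n}0.png",r["img"])
    np.savez(f"pics/{n}0.npz",**r)
    print(n,r["fx"],r["fy"],r["cx"],r["cy"],r.keys()); print(r["extrinsics"].round(4))
print(current_time_s(),current_tcp_rot(),current_opening())
E
```

```text
pics
side 430.30247135276187 430.30247135276187 326.6965325005643 201.84781652272514 dict_keys(['img', 'depth', 'fx', 'fy', 'cx', 'cy', 'extrinsics'])
[[ 0.9101  0.24   -0.3378  0.2352]
 [-0.4137  0.4818 -0.7725 -0.732 ]
 [-0.0226  0.8428  0.5377  0.5984]
 [ 0.      0.      0.      1.    ]]
top 370.8915749620918 370.8915749620918 321.23917071244483 193.35604345476412 dict_keys(['img', 'depth', 'fx', 'fy', 'cx', 'cy', 'extrinsics'])
[[ 0.0284  0.9881 -0.1513  0.4441]
 [-0.9995  0.0255 -0.0212 -0.0273]
 [-0.017   0.1519  0.9883  1.0766]
 [ 0.      0.      0.      1.    ]]
wrist 352.4567863826172 352.4567863826172 318.8385335998173 198.88820030605925 dict_keys(['img', 'depth', 'fx', 'fy', 'cx', 'cy', 'extrinsics'])
[[ 0.323   0.9142  0.2449  0.2542]
 [-0.9464  0.3125  0.0819 -0.5211]
 [-0.0017 -0.2582  0.9661  0.3839]
 [ 0.      0.      0.      1.    ]]
0.15 [-3.09756070e+00 -5.15573017e-01 -8.87557289e-05] 0.9988499178432513
```

View pics/side0.png

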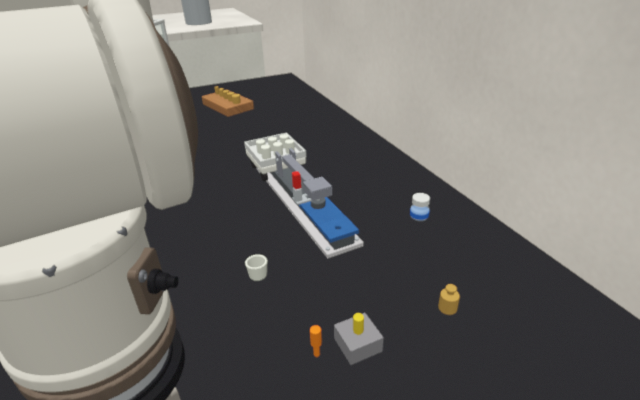

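View pics/top0.png

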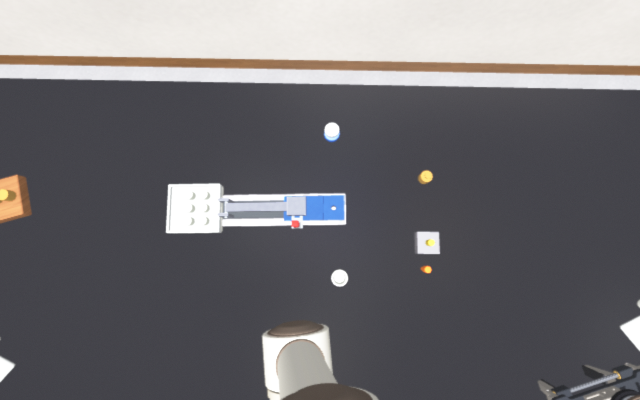

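View pics/wrist0.png

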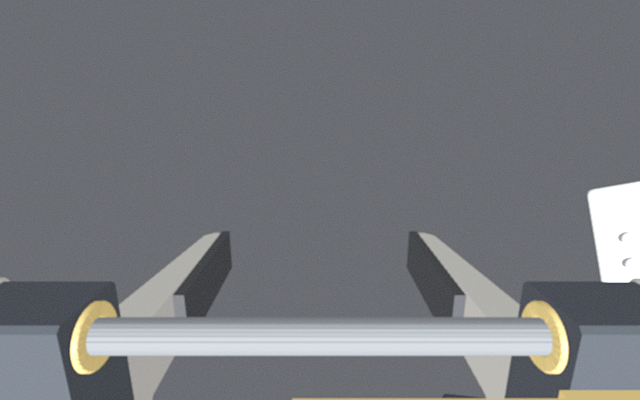

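The side view shows the blue plate with its hole near (338,227), the red handle at (296,181), the pin head at (358,323) and the orange decoy at (316,336). In the top view the pin is at (430,243), the decoy at (427,269), the hole at (334,209) and the handle at (296,224). I'll enlarge these next.

```bash
cat > h.py <<'E'
import numpy as np, cv2
from station import *
def ray(r,u,v):
    d=np.array([(u-r["cx"])/r["fx"],-(v-r["cy"])/r["fy"],-1.0])
    E=r["extrinsics"]; return E[:3,3],E[:3,:3]@d
def atz(r,u,v,z):
    o,d=ray(r,u,v); return o+d*(z-o[2])/d[2]
def tri(r1,p1,r2,p2):
    A=[];b=[]
    M=np.zeros((3,3));q=np.zeros(3);L=[]
    for r,p in((r1,p1),(r2,p2)):
        o,d=ray(r,*p); d=d/np.linalg.norm(d); P=np.eye(3)-np.outer(d,d); M+=P;q+=P@o;L.append((o,P))
    x=np.linalg.solve(M,q); return x,[np.linalg.norm(P@(x-o))*1000 for o,P in L]
def proj(r,X):
    E=r["extrinsics"]; c=E[:3,:3].T@(np.asarray(X)-E[:3,3])
    return r["cx"]+r["fx"]*c[0]/-c[2], r["cy"]-r["fy"]*c[1]/-c[2]
def dpt(r,u,v):
    o,d=ray(r,u,v); return o+d*r["depth"][int(round(v)),int(round(u))]
def crop(img,x0,y0,w,h,s,name):
    cv2.imwrite(name,cv2.resize(img[y0:y0+h,x0:x0+w],None,fx=s,fy=s,interpolation=cv2.INTER_CUBIC))
E
python3 - <<'E'
from h import *
s=np.load("pics/side0.npz");t=np.load("pics/top0.npz")
crop(t["img"],210,170,240,110,3.3,"pics/topc.png")
crop(s["img"],240,120,130,140,4.2,"pics/sidec.png")
crop(s["img"],290,290,110,80,6,"pics/sidep.png")
E
```

```text
(no output)
```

View pics/topc.png

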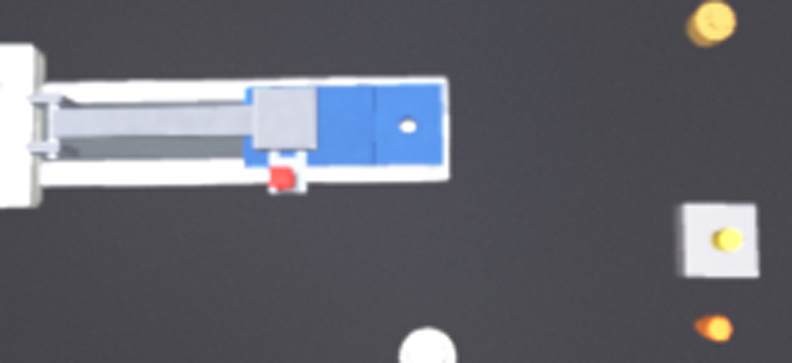

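View pics/sidec.png

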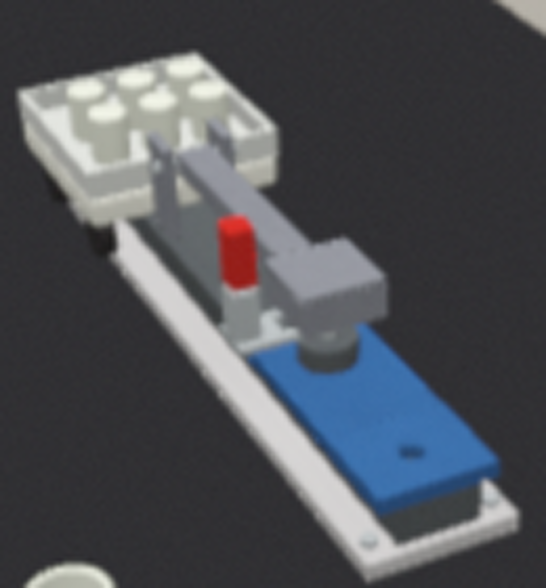

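View pics/sidep.png

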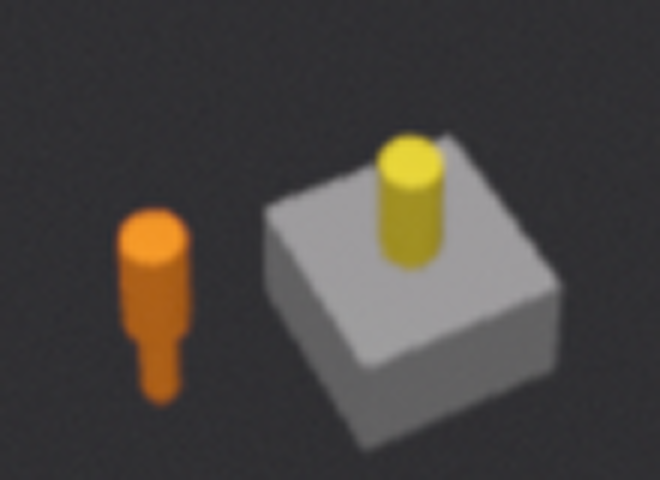

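```bash
python3 - <<'E'
from h import *
s=np.load("pics/side0.npz");t=np.load("pics/top0.npz")
T=lambda x,y:(210+(x+.5)/3.3-.5,170+(y+.5)/3.3-.5)
S=lambda x,y:(240+(x+.5)/4.2-.5,120+(y+.5)/4.2-.5)
P=lambda x,y:(290+(x+.5)/6-.5,290+(y+.5)/6-.5)
def show(n,a,b):
    x,e=tri(t,a,s,b); print(n,x.round(4),np.round(e,1))
show("pin top",T(728,239),P(411,162))
show("hole",T(407,126),S(411,452))
show("red top",T(282,178),S(236,222))
show("coupler -x-y corner",T(317,151),S(309,304))
show("coupler +x-y corner",T(317,88),S(386,280))
show("coupler -x+y corner",T(252,151),S(268,260))
show("plate corner +x-y",T(443,85),S(498,462))
show("plate corner -x-y",T(443,164),S(378,503))
show("rest c1",T(758,277),P(370,365))
show("rest c2",T(756,205),P(560,288))
for n,uv in (("jar",(332,129)),("cup",(340,278)),("weight",(427,176)),("decoy",(428,269))): print(n,atz(t,*uv,0.045).round(3))
E
```

```text
pin top [ 0.4736 -0.3028  0.0641] [0.5 0.5]
hole [ 0.5623 -0.0392  0.0432] [0. 0.]
red top [0.508  0.0561 0.1468] [0.2 0.2]
coupler -x-y corner [0.5352 0.0323 0.1019] [1.8 1.8]
coupler +x-y corner [0.5839 0.0347 0.1029] [0.4 0.4]
coupler -x+y corner [0.5333 0.0844 0.1027] [1.3 1.3]
plate corner +x-y [ 0.5979 -0.069   0.0448] [0.1 0.1]
plate corner -x-y [ 0.53   -0.0701  0.0421] [0.9 0.9]
rest c1 [ 0.444  -0.3357  0.0338] [0.1 0.1]
rest c2 [ 0.5033 -0.3351  0.033 ] [0.9 0.9]
jar [ 0.791 -0.031  0.045]
cup [ 0.371 -0.063  0.045]
weight [ 0.659 -0.302  0.045]
decoy [ 0.402 -0.301  0.045]
```

```bash
cat >> h.py <<'E'
from scipy.spatial.transform import Rotation as R
def down(yaw):
    """tool z down, tool y (jaw axis) at angle yaw from world x... y axis=(cos,sin,0)"""
    y=np.array([np.cos(yaw),np.sin(yaw),0]);z=np.array([0,0,-1.]);x=np.cross(y,z)
    return R.from_matrix(np.c_[x,y,z]).as_rotvec()
def deg(a): return np.degrees(a)
E
python3 - <<'E'
from h import *
w=optics.read_camera("wrist"); E=w["extrinsics"]
Rt=R.from_rotvec(current_tcp_rot()).as_matrix();p=current_ee_pos()
print("cam in tool",(Rt.T@(E[:3,3]-p)).round(4));print((Rt.T@E[:3,:3]).round(3))
for yaw in (0,np.pi,np.pi/2,-np.pi/2):
  for P in ([.4736,-.3028,.2],[.4736,-.3028,.061],[.562,-.04,.25],[.562,-.04,.075],[.508,.056,.133],[.488,.056,.2]):
    q=solve_ik(np.array(P),down(yaw)); print(round(yaw,2),P,None if q is None else np.round(q,2))
E
```

```text
cam in tool [ 0.0718  0.0006 -0.1754]
[[-0.001  0.966  0.259]
 [ 1.     0.001  0.001]
 [ 0.     0.259 -0.966]]
0 [0.4736, -0.3028, 0.2] [-0.78  0.13  1.64 -0.    1.36 -0.78]
0 [0.4736, -0.3028, 0.061] [-0.78  0.29  1.76 -0.    1.1  -0.78]
0 [0.562, -0.04, 0.25] [-0.29  0.1   1.58 -0.    1.46 -0.29]
0 [0.562, -0.04, 0.075] [-0.29  0.27  1.75 -0.    1.12 -0.29]
0 [0.508, 0.056, 0.133] [-0.13  0.07  1.85 -0.    1.22 -0.13]
0 [0.488, 0.056, 0.2] [-0.13 -0.05  1.84 -0.    1.36 -0.13]
3.14 [0.4736, -0.3028, 0.2] [-0.78  0.13  1.64  0.    1.36  2.36]
3.14 [0.4736, -0.3028, 0.061] [-0.78  0.29  1.76  0.    1.1   2.36]
3.14 [0.562, -0.04, 0.25] [-0.29  0.1   1.58  0.    1.46  2.86]
3.14 [0.562, -0.04, 0.075] [-0.29  0.27  1.75  0.    1.12  2.86]
3.14 [0.508, 0.056, 0.133] None
3.14 [0.488, 0.056, 0.2] None
1.57 [0.4736, -0.3028, 0.2] [-0.78  0.13  1.64  0.    1.36 -2.35]
1.57 [0.4736, -0.3028, 0.061] [-0.78  0.29  1.76  0.    1.1  -2.35]
1.57 [0.562, -0.04, 0.25] [-0.29  0.1   1.58  0.    1.46 -1.86]
1.57 [0.562, -0.04, 0.075] [-0.29  0.27  1.75  0.    1.12 -1.86]
1.57 [0.508, 0.056, 0.133] [-0.13  0.07  1.85  0.    1.22 -1.7 ]
1.57 [0.488, 0.056, 0.2] [-0.13 -0.05  1.84  0.    1.36 -1.7 ]
-1.57 [0.4736, -0.3028, 0.2] [-0.78  0.13  1.64 -0.    1.36  0.79]
-1.57 [0.4736, -0.3028, 0.061] [-0.78  0.29  1.76 -0.    1.1   0.79]
-1.57 [0.562, -0.04, 0.25] [-0.29  0.1   1.58 -0.    1.46  1.29]
-1.57 [0.562, -0.04, 0.075] [-0.29  0.27  1.75 -0.    1.12  1.29]
-1.57 [0.508, 0.056, 0.133] [-0.13  0.07  1.85 -0.    1.22  1.44]
-1.57 [0.488, 0.056, 0.2] [-0.13 -0.05  1.84 -0.    1.36  1.44]
```

```bash
python3 - <<'E'
from h import *
def shot(n):
    r=optics.read_camera("wrist"); cv2.imwrite(f"pics/{n}.png",r["img"]); np.savez(f"pics/{n}.npz",**r)
t0=current_time_s()
env.move_pose(np.array([.4736,-.3028,.18]),down(-np.pi/2)); shot("p1"); print(current_time_s()-t0)
env.move_pose(np.array([.54,-.04,.26]),down(0)); shot("h1"); print(current_time_s()-t0)
env.move_pose(np.array([.54,0.05,.26]),down(0)); shot("h2"); print(current_time_s()-t0)
E
```

```text
1.4583000000000002
2.5999999999999996
3.0999999999999996
```

View pics/p1.png

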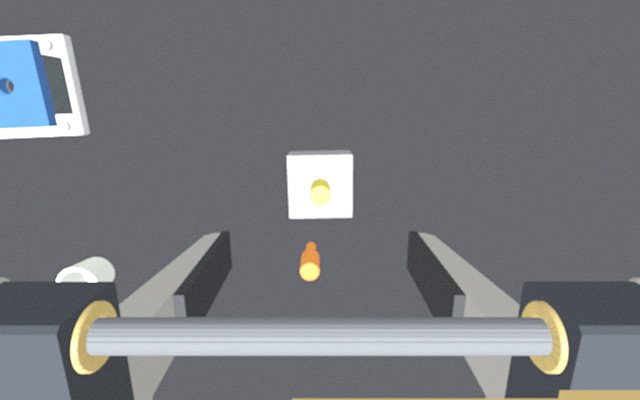

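View pics/h1.png

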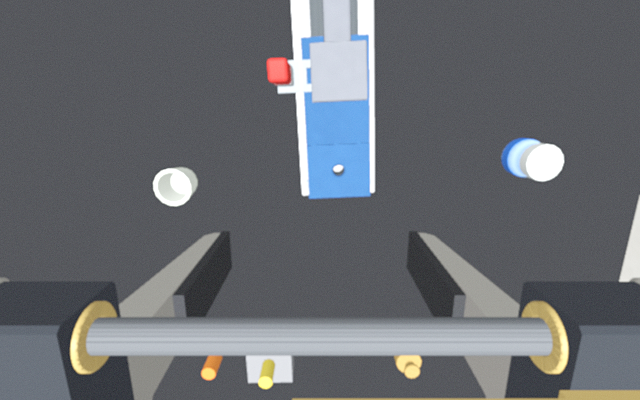

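View pics/h2.png

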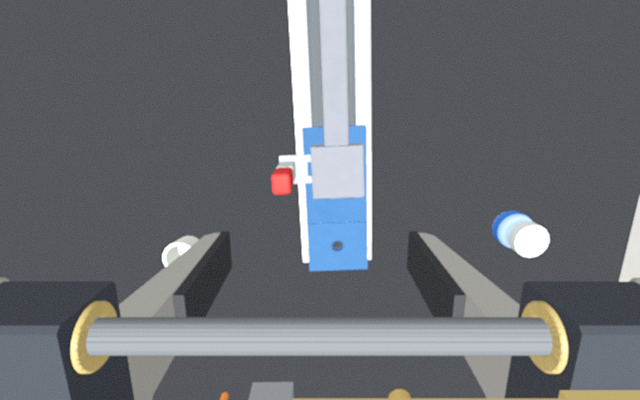

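The wrist views show the pin head at about (320,190) in p1. The hole is at about (338,169) in h1 and (337,245) in h2, and the handle is at (279,71) and (282,182). I'll enlarge these.

```bash
python3 - <<'E'
from h import *
p=np.load("pics/p1.npz")["img"];a=np.load("pics/h1.npz")["img"];b=np.load("pics/h2.npz")["img"]
crop(p,280,140,90,90,6,"pics/p1c.png")
crop(a,260,30,130,180,4,"pics/h1c.png");crop(b,260,115,130,170,4,"pics/h2c.png")
x=np.hstack([cv2.imread("pics/h1c.png")[:,:380][:600],0*cv2.imread("pics/h1c.png")[:600,:10]]) if 0 else None
E
```

```text
(no output)
```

View pics/p1c.png

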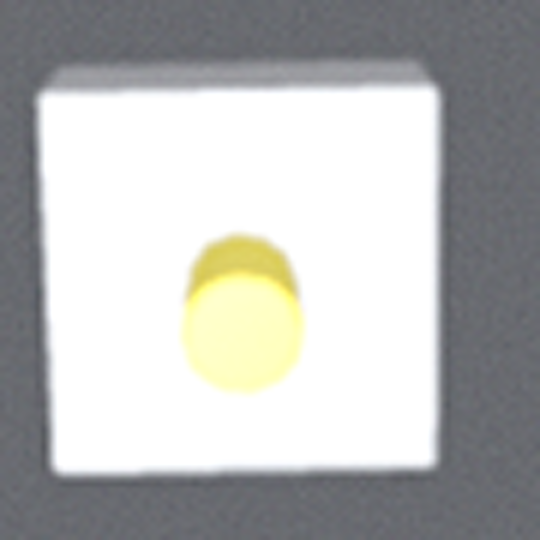

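View pics/h1c.png

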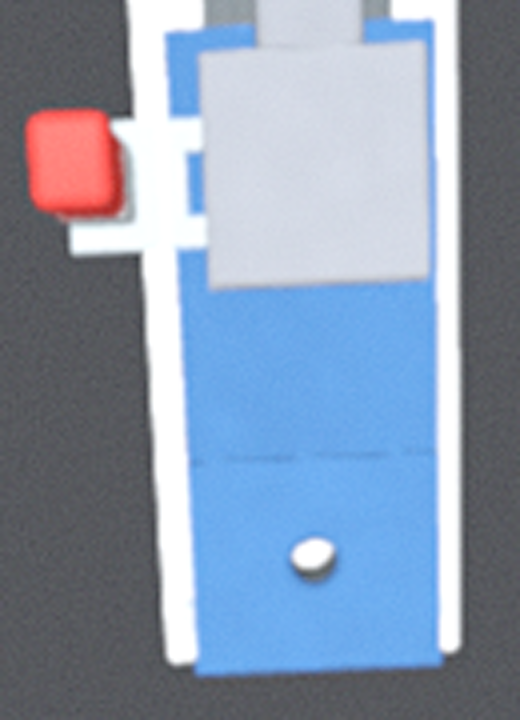

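View pics/h2c.png

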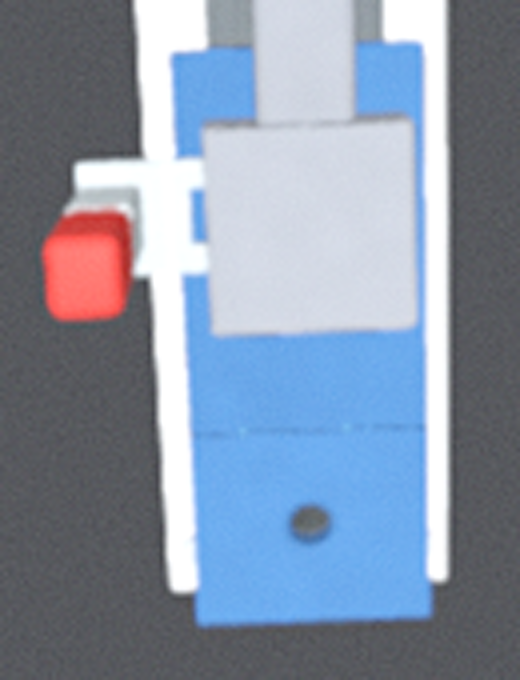

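```bash
python3 - <<'E'
from h import *
p=np.load("pics/p1.npz");a=np.load("pics/h1.npz");b=np.load("pics/h2.npz");s=np.load("pics/side0.npz");t=np.load("pics/top0.npz")
c=lambda x0,y0,k:(lambda x,y:(x0+(x+.5)/k-.5,y0+(y+.5)/k-.5))
P=c(280,140,6);A=c(260,30,4);B=c(260,115,4)
T=c(210,170,3.3);SP=c(290,290,6)
def show(n,x,y,z):
    X,e=tri(a,A(*x),b,B(*y)); print(n,X.round(4),np.round(e,1),"atz",atz(a,*A(*x),z).round(4),atz(b,*B(*y),z).round(4))
show("hole",(313,558),(310,522),.046)
show("c1",(210,289),(213,335),.1055);show("c2",(428,276),(415,327),.1055)
show("c3",(199,51),(203,127),.1055);show("c4",(426,41),(413,117),.1055)
show("red",(70,160),(86,276),.1465)
show("pl1",(196,674),(197,626),.046);show("pl2",(441,665),(432,615),.046)
print("pin",atz(p,*P(242,331),.068), tri(p,P(242,331),s,SP(411,162)),tri(p,P(242,331),t,T(728,239)))
for q in ((38,90),(438,88),(438,468),(53,472)): print("rest",atz(p,*P(*q),.034).round(4))
E
```

```text
hole [ 0.5603 -0.0387  0.0474] [0.2 0.2] atz [ 0.5602 -0.039   0.046 ] [ 0.5605 -0.0393  0.046 ]
c1 [0.5332 0.0332 0.103 ] [0. 0.] atz [0.5332 0.0331 0.1055] [0.5333 0.0338 0.1055]
c2 [0.5822 0.0358 0.1055] [0.1 0.1] atz [0.5822 0.0358 0.1055] [0.5821 0.0358 0.1055]
c3 [0.5311 0.0834 0.1014] [0. 0.] atz [0.5312 0.0828 0.1055] [0.5312 0.0839 0.1055]
c4 [0.5809 0.0856 0.0997] [0.1 0.1] atz [0.5803 0.0846 0.1055] [0.58   0.0862 0.1055]
red [0.5071 0.0571 0.1446] [0.2 0.2] atz [0.5072 0.0569 0.1465] [0.5075 0.0575 0.1465]
pl1 [ 0.5271 -0.0717  0.0486] [0.2 0.2] atz [ 0.5272 -0.0724  0.046 ] [ 0.5268 -0.073   0.046 ]
pl2 [ 0.5977 -0.0706  0.0435] [0.3 0.3] atz [ 0.597 -0.07   0.046] [ 0.5977 -0.0694  0.046 ]
pin [ 0.47185727 -0.30531429  0.068     ] (array([ 0.47167882, -0.30530934,  0.06733543]), [np.float64(0.011266966194296313), np.float64(0.011266966194488229)]) (array([ 0.47270691, -0.30396806,  0.06599309]), [np.float64(1.8891286560185159), np.float64(1.8891286560184286)])
rest [ 0.5011 -0.2744  0.034 ]
rest [ 0.5013 -0.3353  0.034 ]
rest [ 0.4405 -0.3367  0.034 ]
rest [ 0.44   -0.2752  0.034 ]
```

```bash
cat >> h.py <<'E'
def shot(n,cam="wrist"):
    r=optics.read_camera(cam); cv2.imwrite(f"pics/{n}.png",r["img"]); np.savez(f"pics/{n}.npz",**r); return r
YAW=0.038
HOLE=np.array([.5603,-.039]); COUP=np.array([.5567,.0595])
E
python3 - <<'E'
from h import *
d=down(-np.pi/2)
env.move_pose(np.array([.4715,-.3054,.13]),d)
print(env.move_l(np.array([.4715,-.3054,.061]),speed=.1,threshold=8))
claw.grab(25); print(current_opening()*92, current_contact_force())
env.move_l(np.array([.4715,-.3054,.13]),speed=.1)
print(current_opening()*92, current_contact_force())
env.move_pose(np.array([*HOLE,.13]),down(YAW)); shot("g1"); shot("g1s","side")
print(current_ee_pos(),current_opening()*92,current_contact_force(),current_time_s())
i=cv2.imread("pics/g1.png"); crop(i,220,140,200,150,4,"pics/g1c.png")
i=cv2.imread("pics/g1s.png"); crop(i,260,150,130,120,5,"pics/g1sc.png")
E
```

```text
False
14.770996716056631 [-1.07793583  0.25626635  0.60850145]
14.868839415525827 [ 0.12015421  0.24303497 -0.14193954]
[ 0.5602111  -0.04016039  0.12983774] 14.721393662998553 [ 0.5702401  -0.38935974 -0.96652234] 8.775
```

View pics/g1c.png

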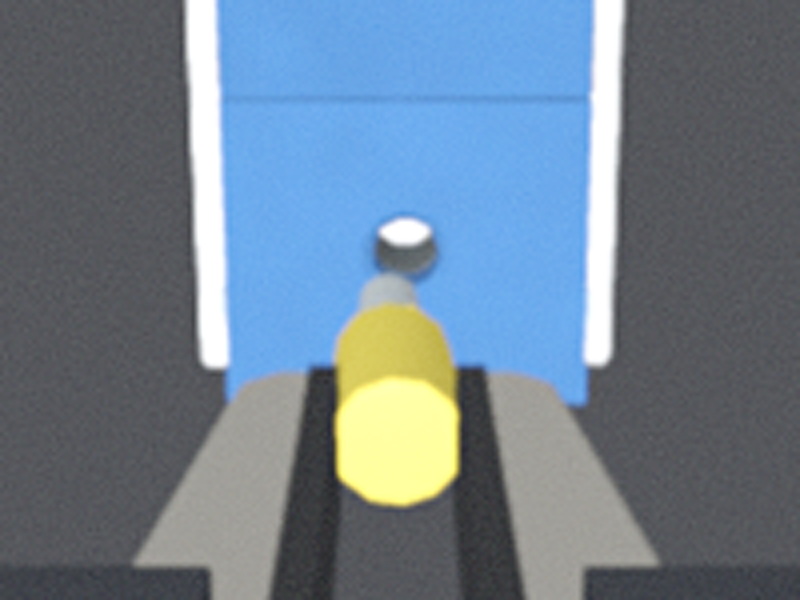

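View pics/g1sc.png

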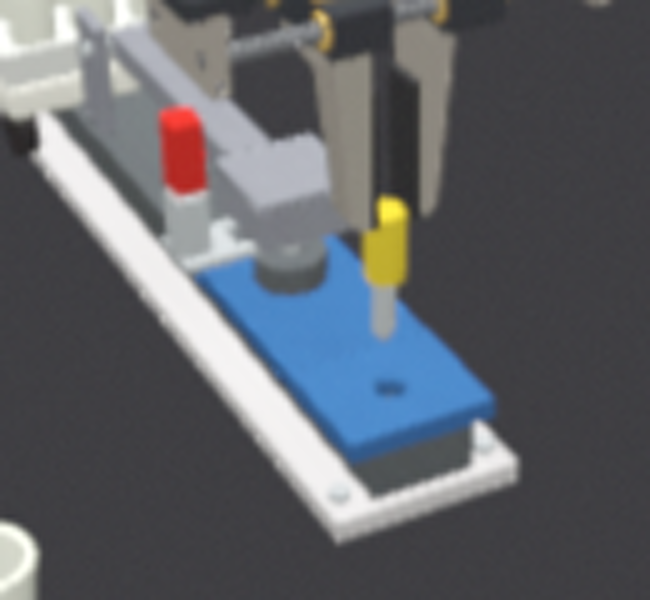

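```bash
python3 - <<'E'
from h import *
s=np.load("pics/g1s.npz");g=np.load("pics/g1.npz");p=current_ee_pos()
for z in (.073,.103,.108,.137):
    u,v=proj(s,[p[0],p[1],z]);a,b=proj(g,[p[0],p[1],z]);print(z,"side crop",(u-260+.5)*5,(v-150+.5)*5,"wrist crop",(a-219.5)*4,(b-139.5)*4)
for q in ((387,295),): pass
c=lambda x,y:(220+(x+.5)/4-.5,140+(y+.5)/4-.5)
cs=lambda x,y:(260+(x+.5)/5-.5,150+(y+.5)/5-.5)
print("hole w",atz(g,*c(406,247),.046),"side",atz(s,*cs(390,387),.046), tri(g,c(406,247),s,cs(390,387)))
print("tip",atz(g,*c(388,285),.073),"headtop",tri(g,c(397,440),s,cs(393,212)))
print("tip side",atz(s,*cs(383,335),.073))
E
```

```text
0.073 side crop 385.80395969848354 335.06266468355807 wrist crop 402.5381861922235 294.99999578557936
0.103 side crop 385.08210868523463 276.62272641344657 wrist crop 402.9224716332635 353.8357656784442
0.108 side crop 384.95930634167706 266.6808391746604 wrist crop 402.99688120467613 365.22819420663006
0.137 side crop 384.2324598382575 207.83647376954235 wrist crop 403.5067845830249 443.296615833347
hole w [ 0.56097925 -0.03906574  0.046     ] side [ 0.56130553 -0.04199016  0.046     ] (array([ 0.56162348, -0.03977491,  0.04434016]), [np.float64(0.6652623824954494), np.float64(0.66526238249564)])
tip [ 0.55773719 -0.03853879  0.073     ] headtop (array([ 0.56143378, -0.04163122,  0.13472454]), [np.float64(2.1232909405043427), np.float64(2.1232909405044564)])
tip side [ 0.55917862 -0.04002006  0.073     ]
```

The grasp projects as expected: the side view has the tip at (383,335) in the crop and the hole at (390,387). The tip sits about 2 to 3 mm to -x of the hole, so I'll correct that and look again just above the mouth.

```bash
python3 - <<'E'
from h import *
env.move_l(np.array([.5629,-.0405,.108]),speed=.1)
print(current_ee_pos()); shot("g2"); shot("g2s","side")
i=cv2.imread("pics/g2.png"); crop(i,270,160,100,75,8,"pics/g2c.png")
i=cv2.imread("pics/g2s.png"); crop(i,310,185,60,60,9,"pics/g2sc.png")
E
```

```text
[ 0.56223489 -0.04078782  0.10718114]
```

View pics/g2c.png

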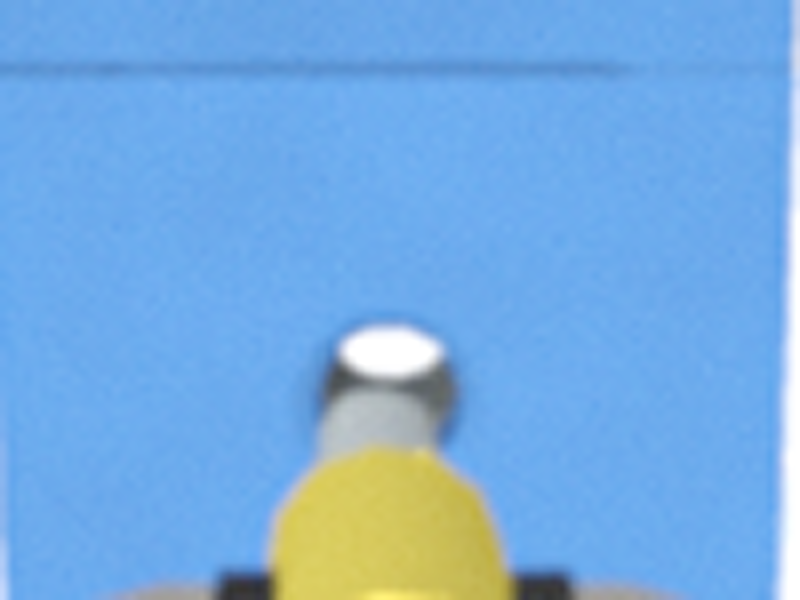

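View pics/g2sc.png

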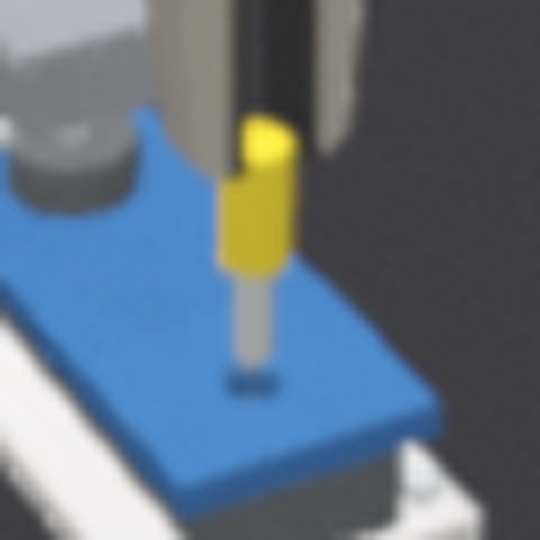

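```bash
python3 - <<'E'
from h import *
x,y=.5634,-.0403
for z in (.098,.090,.082,.076,.073,.071):
    r=env.move_l(np.array([x,y,z]),speed=.05,threshold=12)
    print(z,r,current_ee_pos().round(4),current_contact_force().round(1),round(current_opening()*92,2))
    if r: break
shot("i1s","side");i=cv2.imread("pics/i1s.png"); crop(i,310,185,60,60,9,"pics/i1sc.png")
print(current_time_s())
E
```

```text
0.098 False [ 0.563  -0.0401  0.0975] [-0.5 -0.5 -0.3] 14.91
0.09 False [ 0.563  -0.0402  0.0894] [ 1.   0.3 -0.3] 14.72
0.082 False [ 0.563  -0.0402  0.0815] [-0.2  0.1 -0.7] 14.99
0.076 False [ 0.5631 -0.0402  0.0755] [-0.4 -0.2 -0.9] 14.77
0.073 False [ 0.5635 -0.0403  0.073 ] [-0.3 -0.6 -0.7] 14.84
0.071 False [ 0.5641 -0.0406  0.0727] [-2.6  0.7  8.1] 15.12
11.0333
```

View pics/i1sc.png

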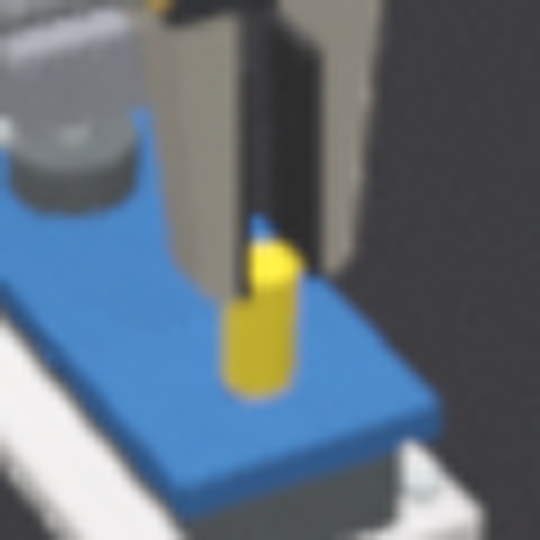

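It seats at the expected height with 8 N, and the head is flush on the plate. I'll release, back off and check.

```bash
python3 - <<'E'
from h import *
claw.release()
env.move_l(np.array([.5634,-.0403,.16]),speed=.12)
ux=np.array([np.cos(YAW),np.sin(YAW)])
H=COUP-.05*ux; print(H)
env.move_pose(np.array([*H,.2]),down(YAW))
shot("k1"); shot("k1s","side"); print(current_ee_pos(),current_time_s(),current_contact_force())
i=cv2.imread("pics/k1s.png"); crop(i,260,120,130,140,4.2,"pics/k1sc.png")
E
```

```text
[0.5067361  0.05760046]
[0.50667229 0.05681316 0.19899216] 13.7667 [ 1.30232537 -0.49823207 -0.4172627 ]
```

View pics/k1.png

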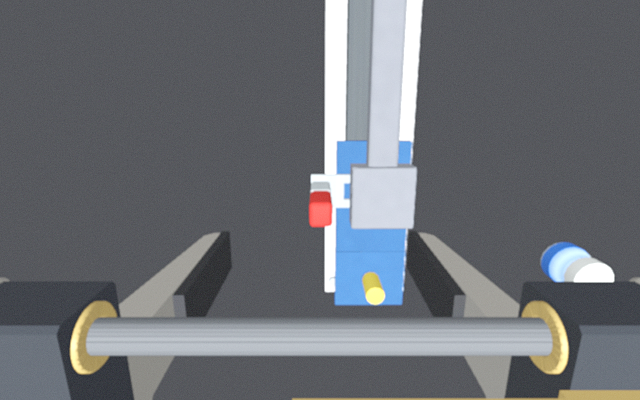

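View pics/k1sc.png

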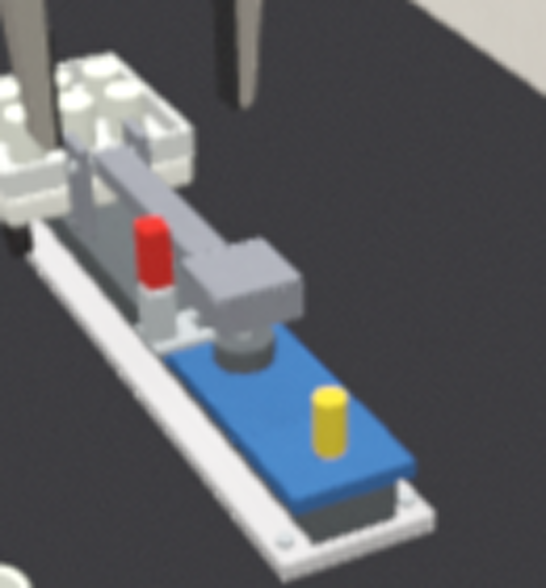

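The pin stands upright and flush at (330,425) in the side crop. The handle is centred between the fingers at (320,208). Next I'll grip the handle, draw the latch and lift along the arc.

```bash
cat >> h.py <<'E'
UX=np.array([np.cos(YAW),np.sin(YAW),0]);UY=np.array([-np.sin(YAW),np.cos(YAW),0])
HINGE=np.array([*COUP,.088])+.19*UY
def arc(p0,phi):
    Q=R.from_rotvec(-phi*UX)
    return HINGE+Q.apply(np.asarray(p0)-HINGE),(Q*R.from_rotvec(down(YAW))).as_rotvec()
E
python3 - <<'E'
from h import *
H=COUP-.05*UX[:2]
p0=np.array([*H,.134])-.0175*UX
for phi in (0,.1,.2,.3,.36):
    p,o=arc(p0,phi);q=solve_ik(p,o);print(phi,p.round(3),None if q is None else np.round(q,2))
env.move_l(np.array([*H,.134]),ori=down(YAW),speed=.08,threshold=10)
print(current_ee_pos(),current_contact_force().round(1))
claw.grab(45); a=current_ee_pos();print(a,current_opening()*92,current_contact_force().round(1))
env.move_l(np.array([*H,.134])-.017*UX,speed=.04)
env.wait(.3)
b=current_ee_pos();print(b,np.dot(b-a,UX),current_opening()*92,current_contact_force().round(1))
shot("l1");shot("l1s","side")
i=cv2.imread("pics/l1s.png"); crop(i,260,120,130,140,4.2,"pics/l1sc.png")
print(current_time_s())
E
```

```text
0 [0.489 0.057 0.134] [-0.13  0.02  1.9  -0.    1.22 -0.17]
0.1 [0.489 0.062 0.153] [-0.05  0.01  1.88 -0.1   1.25 -0.06]
0.2 [0.489 0.07  0.171] [ 0.03  0.01  1.84 -0.21  1.29  0.05]
0.3 [0.488 0.079 0.188] [ 0.11  0.03  1.8  -0.31  1.34  0.15]
0.36 [0.488 0.085 0.198] [ 0.16  0.05  1.78 -0.36  1.37  0.21]
[0.50723553 0.05755419 0.13460481] [-0.  -0.   0.4]
[0.50746201 0.05762167 0.13403798] 15.048305734771779 [ 3.4  0.1 -3.3]
[0.49117991 0.05709176 0.1345915 ] -0.016290472045981375 15.438339507795556 [ 6.7  1.3 -3.5]
16.8583
```

View pics/l1.png

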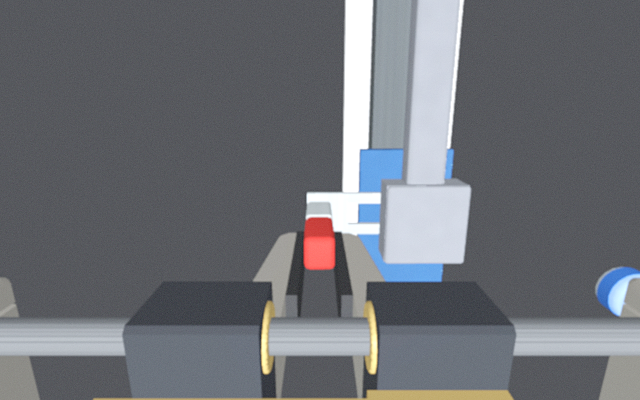

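View pics/l1sc.png

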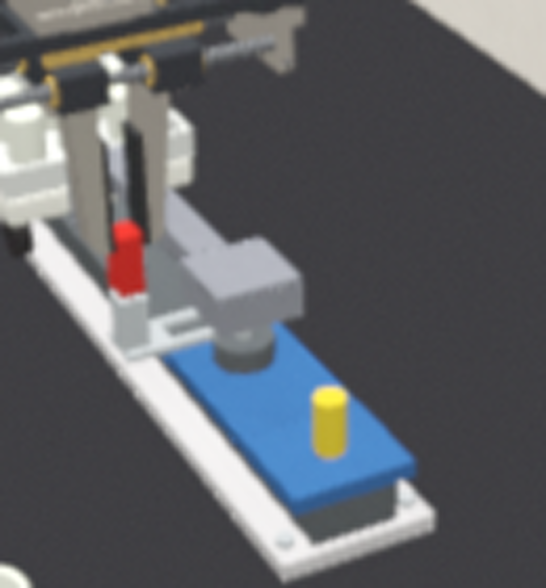

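The latch is drawn 16 mm, and the 6.7 N reading fits the spring. Now the lift.

```bash
python3 - <<'E'
from h import *
H=COUP-.05*UX[:2]
p0=np.array([*H,.134])-.0175*UX
for k,phi in enumerate(np.arange(.04,.361,.04)):
    p,o=arc(p0,phi)
    env.move_l(p,ori=o,speed=.06)
    f=current_contact_force(); print(round(phi,2),current_ee_pos().round(4),f.round(1),round(current_opening()*92,2))
    if np.linalg.norm(f)>30: print("high");break
env.wait(.5)
shot("m1");shot("m1s","side");shot("m1t","top")
i=cv2.imread("pics/m1s.png"); crop(i,260,90,130,140,4.2,"pics/m1sc.png")
print(current_time_s(),current_ee_pos(),arc(p0,.36)[0])
E
```

```text
0.04 [0.4909 0.0592 0.1426] [ 7.2  0.8 -4.1] 15.35
0.08 [0.4908 0.0615 0.15  ] [ 7.   1.2 -3.5] 15.19
0.12 [0.4907 0.0642 0.1573] [ 7.3  0.5 -3.3] 15.04
0.16 [0.4905 0.067  0.1646] [ 7.5  0.6 -3.2] 15.35
0.2 [0.4904 0.0702 0.1716] [ 7.2  0.1 -3.8] 15.39
0.24 [0.4902 0.0737 0.1786] [ 7.2  0.8 -3.2] 14.86
0.28 [0.4901 0.0774 0.1854] [ 6.7 -0.4 -4.6] 15.35
0.32 [0.4898 0.0814 0.1921] [ 7.4 -0.4 -3.8] 15.1
0.36 [0.4897 0.0857 0.1986] [ 7.2  0.6 -3.3] 15.1
20.0583 [0.48950188 0.08537406 0.19827663] [0.48817039 0.08529934 0.19798336]
```

View pics/m1.png

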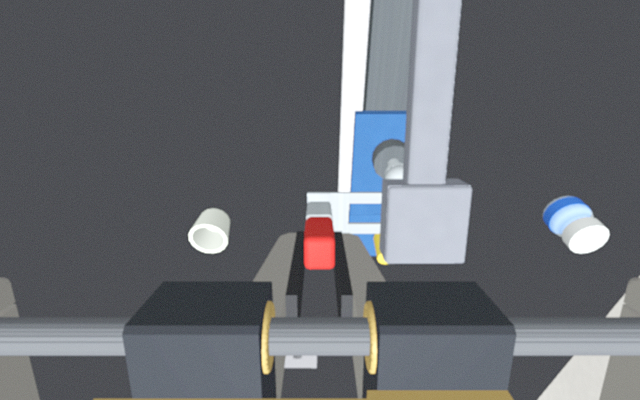

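View pics/m1sc.png

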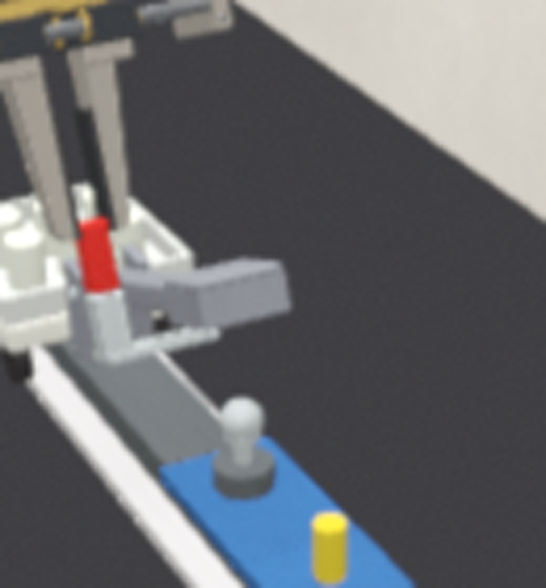

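View pics/m1t.png

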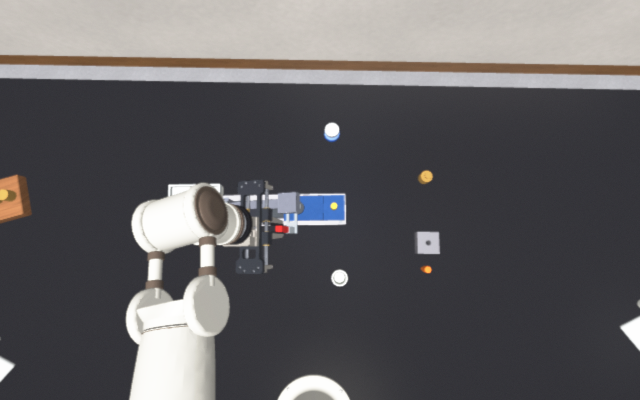

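The side view shows the bare ball at (242,415) in the crop, with the coupler clear above it and the yellow pin still home at (330,550). In the wrist view the handle sits in the fingers as before, near (319,243), so it hasn't slipped. In the top view the jar (332,130), cup (340,278) and weight (427,176) have not moved. I'll check height and stillness once more, then hand in.

```bash
python3 - <<'E'
from h import *
a=current_ee_pos(); env.wait(.4); b=current_ee_pos(); print(a,b,np.abs(current_joint_vel()).max(),current_contact_force().round(1),current_opening()*92)
w=shot("n1");
# coupler top face via wrist depth
for uv in ((425,200),(425,225),(425,255)): print(uv,dpt(w,*uv).round(4))
P,_=arc(np.array([*COUP,.1055]),.36); print("expected coupler top centre",P.round(4))
print(current_time_s())
E
```

```text
[0.48950188 0.08537406 0.19827663] [0.48947627 0.08539014 0.19826437] 0.0017853556434130765 [ 7.1  1.2 -3.8] 14.968907679994112
(425, 200) [0.5526 0.0925 0.1649]
(425, 225) [0.5541 0.0784 0.1713]
(425, 255) [0.5563 0.06   0.1783]
expected coupler top centre [0.556  0.0778 0.1713]
20.5083
```

Measured coupler top centre is at z = 0.171 m, which puts the coupler's middle at about 0.155 m. That is about 67 mm above its seat, and the arm is still.

```bash
python3 - <<'E'
from station import *
order.job_done(); print(current_time_s())
E
```

```text
the job is handed in; nothing more can be done
the job is handed in; nothing more can be done
```

The job is handed in, at about 20.5 s of the 54 s allowed; no verdict is reported.

**What I did:**
- **Pin:** I took the yellow-headed pin from its rest and corrected about 3 mm of sideways offset above the hole. I then pushed it in until it seated (8 N, at the expected height) and let go.
- **Latch and coupler:** I gripped the red handle, drew the latch about 16 mm (6.7 N, which fits the spring) and lifted the tongue 0.36 rad along its arc.

**Last checks:**
- **Coupler:** wrist depth put its top centre at z = 0.171 m, as predicted, so it is about 67 mm above its seat. It was still, and the handle had not slipped in the fingers.
- **Pin:** in the side view it was upright and flush on the plate, well clear of the tongue.
- **Bystanders:** in the top view the jar, cup and weight had not moved.

**Disagreements:**
- The pin looked tilted by about 0.04 rad in the jaws before it went in; afterwards it looked straight.
- The overhead and side cameras read heights 2 to 4 mm below the stated values. The wrist views mostly came closer, so I used those.
- The gripper opening read about 15 mm on the 18 mm head and also on the 16 mm handle, so I did not rely on it.
- I could not read the finger contact force directly. I inferred the hold from the steady 7 N on the tool and the unmoved handle.

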